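# Seat the specimen and snap the toggle clamp shut

### The arm

A 6-joint arm with a two-finger parallel gripper is mounted at the origin on the work surface. World frame = base frame: x ahead of the robot, y to its left, z up, the work surface at z = 0. Lengths are in m, angles in rad, forces in N, time in s.
With the tool pointing down it reaches from about 0.35 to 0.775 m from the base axis. Payload 5.5 kg.
Tool frame: the origin (TCP) lies at the very end of the fingers, on their centre line; the grasp point (between the pads) lies env.hold_point_z behind it (env.hold_point_z is the distance from the TCP to the grasp point, in m); z points along the fingers, y is the line along which they close (so a half turn about z gives the same grasp; the last joint's range is limited). The gripper opens to 85 mm and grips with 20 to 120 N. Pads are 22 mm wide; open, the fingers measure 114 mm over their backs; the gripper's body (76 mm by 85 mm) begins 54 mm behind the grasp point. The pads swing forward as they close: fully open they stand 13 mm farther back than shut.
Start: joints at [0.962, 0.313, 0.046, 1.304, 0, 1.431], TCP at [0.26, 0.513, 0.231] pointing down, gripper open.
Joint ranges: [-2.76, 2.76], [-0.86, 1.69], [-1.03, 1.26], [-2.2, 2.34], [-1.47, 1.5], [-3.14, 3.14]. Speed limits (rad/s): [2.57, 2.57, 3.14, 3.14, 3.14, 3.14].

### API

Orientations are given as a unit quaternion [w, x, y, z].
In Python, from workcell import env gives the robot as it stands.
- The arm moves only by the tool carry_out, never from a script. Its argument "steps" is a list of rows, each a list of 3 entries, a list of its own where there are three numbers: the turn, a rotation vector about the tool's x, y, z in degrees, then the shift along the tool's x, y, z in cm, then the closure in counts, from 0 (fully open) to 255 (shut). A call has exactly 8 rows; each row is the pose to reach, as a shift and turn from the pose commanded when the call began, along the tool's axes at that moment; what a row does not reach only later rows make up. A row lasts 1/8 s, in which the tool goes at most 62.5 mm and 10.7 degrees, less where a joint would pass 70% of its speed; a pose out of reach is approached as far as the arm can. A call with a gripper value outside its range is refused whole. The fingers move at their own pace and stop on an object; "force" is the grip in N (left out, the last holds). Time passes only in rows, so rows that repeat a pose let the fingers close, or fill a call up. It gives the time, the measured TCP pose, the force, the opening and the grip force at its end, in the units of the state.
- env.get_state(): the state, without advancing time (a new reading comes with each control period).
- env.read_camera(name): name is "side" or "top"; returns (picture, depth): 480x640x3 uint8, red, green, blue; 480x640 float32, m along the optical axis (not along the pixel's ray), 0 where there is no reading.
- env.get_calibration(name): a dict with "fx", "fy", "cx", "cy" (pixels), "origin" and "orientation" of the camera in the world. Camera axes: x right, y up, looking along -z (the intrinsics and any distortion apply to the point x, -y, -z); pixel columns grow to the right and rows downward; lengths in m; the calibration is good to about 2 mm. A picture is of the moment at which its call begins. get_calibration takes no time and is no camera call.
- env.hand_in(): hands the job in; it is judged then, once.
The state is a dict: "clock": time; "joint_pos": joint angles; "qvel": joint speeds; "tau": joint torques, N m; "tcp_pos": TCP position; "orientation": TCP orientation; "wrist_force": force on the tool from outside, world axes, zero at the start; "ft_torque": the same for the moment, N m; "finger_gap": finger opening in m; "grip_force": force on a finger pad.
Only numpy, scipy, OpenCV 4.12 (cv2) and the standard library are available. Lean on these libraries where they do the work, as an engineer would, in place of code of your own. Each camera call takes 0.05 s, during which the arm holds its last target. There are 200 camera calls.

### The job

Get the resin specimen puck ready in the clamp fixture using the fingertips only: push it along the channel until it is fully home against the end stop, then push the clamp's handle over and down past its dead point until it snaps into lock with the rubber foot on the puck. Do not pick up or tip the puck, leave the objective, the jar and the slide box alone, and finish clear of everything.

Things in the scene. Friction and masses are not known exactly. Their poses are not given: they have to be found in the camera images.
- fixture: Clamp fixture, screwed down: aluminium plate 240 x 100 x 10 mm lying on the table (x, y within 120, 50 mm of the origin), with a channel and a steel toggle clamp. Origin: on the table surface, under the axis of the fully seated puck. Its x axis runs along the channel from the open mouth to the end stop and on to the clamp; y is across, z up.
- seat (a point): Point on the channel floor (10 mm above the table) under the axis of the seated puck; axes as the fixture's. The channel's two steel rails have inner faces at y = +-22 mm and tops 18 mm above the table, from x = -92 to +20 mm. The end stop's face is at x = +20 mm: 56 mm wide, top 30 mm above the table.
- specimen_centre (a point): Centre (half-way up) of the loose dark resin puck with a small polished metal inlay on top: 40 mm diameter, 25 mm high, about 70 g. It stands on the channel floor between the rails, 35 to 72 mm short of the stop; underside 10 mm, top 35 mm above the table. Seated, its centre is 12.5 mm above point seat.
- handle (a joint): Clamp handle angle, rad. 0 = open, handle leaning 75 deg up from level towards fixture +x; grows as it is pushed over to +x and down; elevation = 1.309 - value; 1.15 = lock stop, 9 deg above level. Rests where left below 0.2; resists with 3 to 10 N at the grip up to the dead point near 0.85, then snaps to 1.15 by itself and stays. Let go earlier, it falls back to about 0.2.
- handle_pivot (a point): Centre of the handle's hinge pin, which lies along the fixture's y: fixture x = +85 mm, 50 mm above the table. The clamp's cheek plates round it stand from fixture x = +43 to +99 mm, y = +-18 mm, top 62 mm above the table.
- handle_grip (a point): Point on the centre line of the handle's round black plastic grip, 85 mm from the pivot; moves with the handle. The grip is 18 mm in diameter and reaches from 33 to 107 mm from the pivot. Push on its upper side, the side that faces the clamp arm.
- foot: Rubber foot, 16 mm diameter, on a spring plunger at the end of the clamp arm. Origin: the arm's pivot (fixture x = +55 mm, 56 mm above the table); foot 55 mm from it. Open, the arm stands upright, top 120 mm above the table, the foot reaching back to fixture x = +35 mm; pushing the handle brings it down over the seat, where it presses on the puck with about 3 N.
- objective: Bystander: steel microscope objective standing on the table, 32 mm diameter, 48 mm high; origin at its underside.
- jar: Bystander: amber glass jar with white cap, 52 mm diameter, 65 mm high; origin at its underside.
- slide_box: Bystander: blue and grey slide box, 91 x 37 x 33 mm, long side along its x; origin at its underside.
Things that resemble listed ones, but are neither listed nor needed, are in the scene too. Leave any blue look-alike of the part that bears specimen_centre alone.

How it is judged:
By the outcome, as a careful person would: the job done as asked, in the order asked, and still so for the second after the job is handed in, with the robot touching nothing.
It also fails if it takes over 43 s, if anything falls off the work surface, if the arm or the gripper's body presses on something with over 40 N, if the wrist force passes 120 N, or if a joint passes its speed limit or range.

## Working session

There is one attempt and no reset: what is moved stays moved. The work goes in short steps, Python scripts to look and compute and a tool call to move; the robot and the scene stay as the last step left them, time stands still between calls to the robot, and variables do not carry over. Pictures are saved under pics/ and viewed, at most 10 in all, crops included, and the job is handed in when it is done.

Besides the shell and the picture viewer there is one more tool, called after "Request:" as name([rows], argument=value, ...), one row to a line, values as JSON. carry_out: Moves the arm, as the interface text tells. Its arguments: {"type":"object","properties":{"steps":{"type":"array","items":{"type":"array"}},"force":{"type":"number"}},"required":["steps"]}

```bash
mkdir -p pics; ls; python3 - <<'E'
from workcell import env
import cv2,numpy as np
s=env.get_state();print(s,env.hold_point_z)
for n in("top","side"):
    p,d=env.read_camera(n);c=env.get_calibration(n);print(n,c)
    cv2.imwrite(f"pics/{n}0.png",p[:,:,::-1]);np.savez(f"{n}0.npz",p=p,d=d)
E
```

```text
pics
{'clock': 0.0, 'joint_pos': array([ 9.62411928e-01,  3.14012646e-01,  4.49892074e-02,  1.30360668e+00,
       -1.99219059e-05,  1.43119653e+00]), 'qvel': array([-0.00249027,  0.00089863,  0.00101849,  0.00136176,  0.00054645,
       -0.00084123]), 'tau': array([ 8.01135975e-04, -4.80631113e+01,  2.98531866e+01,  1.93210097e-02,
       -3.29824725e-04, -8.18784144e-06]), 'tcp_pos': array([0.25950599, 0.51253844, 0.23040609]), 'orientation': array([-3.25700789e-04,  2.32251839e-01,  9.72655254e-01, -8.57154505e-04]), 'wrist_force': array([ 1.00115694, -0.43576937, -0.53043676]), 'ft_torque': array([0.00651967, 0.01326903, 0.00618234]), 'grip_force': 0.0, 'finger_gap': 0.08538491376812876} 0.0187
top {'fx': 454.0308806718041, 'fy': 454.0308806718041, 'cx': 312.6782557277001, 'cy': 246.23807451253, 'origin': array([ 0.50236232, -0.06652625,  0.84137742]), 'orientation': array([-0.70151698, -0.03728469,  0.02337773,  0.71129267])}
side {'fx': 597.2857257190348, 'fy': 597.2857257190348, 'cx': 329.5633583728727, 'cy': 241.0396166117663, 'origin': array([ 0.14412856, -0.58923775,  0.79057951]), 'orientation': array([ 0.87189074,  0.35334101, -0.12246412, -0.31616325])}
```

View pics/top0.png

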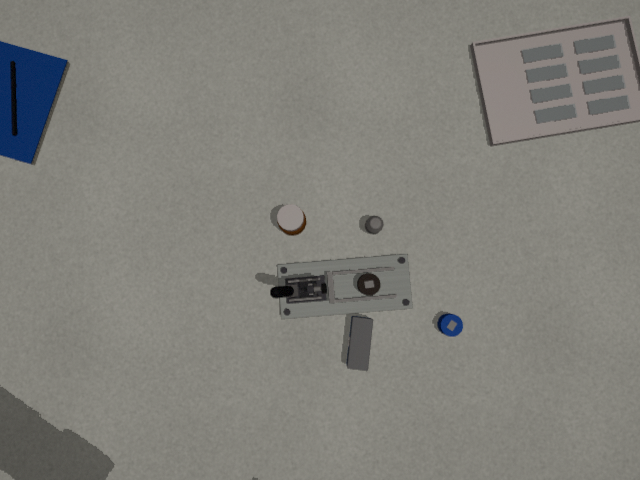

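View pics/side0.png

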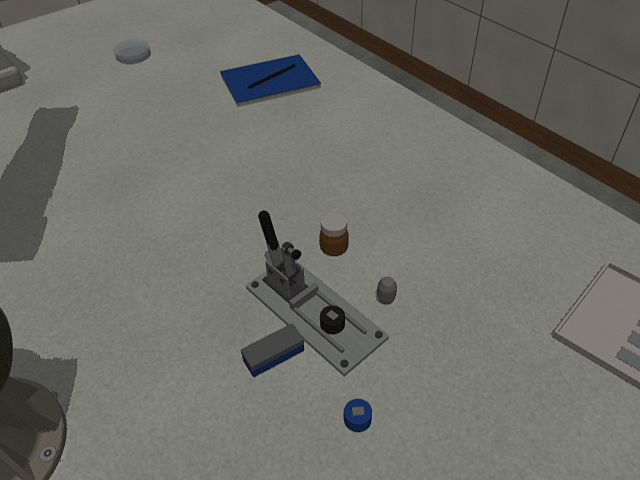

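The top view shows the puck at (369,284) in the channel, the grip at (282,292), the plate corners near (277,264), (407,254), (412,306) and (281,319), and the slide box at (359,343). The blue look-alike is at (450,325). The side view agrees, with the handle up at (268,230).

```bash
cat > h.py <<'E'
import numpy as np,cv2
from scipy.spatial.transform import Rotation as R
from workcell import env
def rot(q): return R.from_quat([q[1],q[2],q[3],q[0]])
def ray(n,uv):
    c=env.get_calibration(n);uv=np.atleast_2d(uv).astype(float)
    d=np.c_[(uv[:,0]-c['cx'])/c['fx'],-(uv[:,1]-c['cy'])/c['fy'],-np.ones(len(uv))]
    return c['origin'],rot(c['orientation']).apply(d)
def plane(n,uv,z):
    o,d=ray(n,uv);return o+d*((z-o[2])/d[:,2])[:,None]
def cloud(n,depth):
    v,u=np.mgrid[0:480,0:640];o,d=ray(n,np.c_[u.ravel(),v.ravel()])
    return (o+d*depth.ravel()[:,None]).reshape(480,640,3)
E
python3 - <<'E'
from h import *
a=np.load('top0.npz');p,d=a['p'],a['d']
P=cloud('top',d)
z=P[...,2];print('table z',np.median(z[100:200,150:250]))
m=((z>.006)&(z<.3)).astype(np.uint8);m[:240]=0;m[330:]=0;m[:,:265]=0;m[:,425:]=0
k=cv2.morphologyEx(((z>.006)&(z<.013)).astype(np.uint8)*m,cv2.MORPH_OPEN,np.ones((3,3)))
n,l,st,ce=cv2.connectedComponentsWithStats(m);i=1+st[1:,4].argmax();print(st[i])
r=cv2.minAreaRect(np.argwhere(k)[:,::-1].astype(np.float32));print(r)
bx=cv2.boxPoints(r);W=plane('top',bx,.01);print(bx,W,[np.linalg.norm(W[i]-W[i-1]) for i in range(4)])
g=p.astype(int)
# screws
gray=cv2.cvtColor(p,cv2.COLOR_RGB2GRAY)
sc=[]
for u,v in((284,270),(402,261),(406,302),(287,312)):
    w=gray[v-5:v+6,u-5:u+6]; w=(w<85); yy,xx=np.nonzero(w); sc.append((u-5+xx.mean(),v-5+yy.mean()))
S=plane('top',sc,.01);print(sc,S,S.mean(0))
# puck
w=np.zeros_like(gray);w[265:305,352:388]=1
q=((z>.028)&(z<.042)&(w>0));print(q.sum());yy,xx=np.nonzero(q);print((xx.mean(),yy.mean()),plane('top',[[xx.mean(),yy.mean()]],.035),np.ptp(P[q],axis=0))
# seat etc
c=W.mean(0)
fx=(S[0]+S[3]-S[1]-S[2]);fx/=np.linalg.norm(fx);print('fx',fx,np.degrees(np.arctan2(fx[1],fx[0])),'plate c',c)
# grip tops
q=(z>.08);q[:, :260]=0;q[:,335:]=0;q[:265]=0;q[310:]=0
B=P[q]-S.mean(0);fy=np.array([-fx[1],fx[0],0]);print(np.c_[B@fx,B@fy,P[q][:,2]][::12].round(3))
E
```

```text
table z 0.00022796139846448238
[ 270  254  143   65 7279]
((344.1793518066406, 286.1517333984375), (54.97610855102539, 132.0423126220703), 85.2363510131836)
[[276.1035  264.2414 ]
 [407.68967 253.27588]
 [412.25522 308.06207]
 [280.66904 319.0276 ]] [[ 0.54183841  0.01692763  0.01      ]
 [ 0.55853889 -0.22415486  0.01      ]
 [ 0.45911332 -0.22931955  0.01      ]
 [ 0.44221258  0.00922637  0.01      ]] [np.float64(0.0999230446822931), np.float64(0.24166024051214627), np.float64(0.0995596246820595), np.float64(0.23914386664081122)]
[(np.float64(283.2894736842105), np.float64(269.89473684210526)), (np.float64(401.0243902439024), np.float64(259.8780487804878)), (np.float64(405.275), np.float64(301.875)), (np.float64(286.27777777777777), np.float64(311.22222222222223))] [[ 0.53129265  0.00379968  0.01      ]
 [ 0.54663173 -0.21166005  0.01      ]
 [ 0.47038056 -0.21707971  0.01      ]
 [ 0.45614417 -0.00108361  0.01      ]] [ 0.50111228 -0.10650592  0.01      ]
402
(np.float64(368.48258706467664), np.float64(284.1442786069652)) [[ 0.50322311 -0.14878271  0.035     ]] [0.03879895 0.03742
[... 306 characters left out ...]
2 ]
 [ 0.045 -0.002  0.115]
 [ 0.11  -0.005  0.15 ]
 [ 0.094 -0.004  0.111]
 [ 0.053 -0.001  0.113]
 [ 0.034  0.001  0.109]
 [ 0.102 -0.003  0.139]
 [ 0.062  0.     0.119]
 [ 0.043  0.002  0.115]
 [ 0.111 -0.003  0.15 ]
 [ 0.095 -0.001  0.121]
 [ 0.056  0.002  0.121]
 [ 0.037  0.004  0.12 ]
 [ 0.105 -0.001  0.15 ]
 [ 0.09   0.001  0.103]
 [ 0.05   0.004  0.114]
 [ 0.114  0.     0.151]
 [ 0.098  0.002  0.129]
 [ 0.059  0.005  0.121]
 [ 0.118  0.001  0.151]
 [ 0.101  0.003  0.138]
 [ 0.06   0.007  0.118]
 [ 0.115  0.003  0.151]
 [ 0.099  0.005  0.127]
 [ 0.057  0.009  0.116]
 [ 0.105  0.006  0.148]
 [ 0.091  0.008  0.083]
 [ 0.105  0.007  0.144]
 [ 0.091  0.01   0.083]
 [ 0.103  0.009  0.119]]
```

Request:
carry_out([
  [[0,0,7.4],[-4.3,-4.1,0],255],
  [[0,0,14.8],[-8.6,-8.3,0],255],
  [[0,0,22.2],[-13,-12.4,0],255],
  [[0,0,29.6],[-17.3,-16.6,0],255],
  [[0,0,37],[-21.6,-20.7,0],255],
  [[0,0,44.4],[-26,-24.9,0],255],
  [[0,0,51.8],[-30.3,-29,0],255],
  [[0,0,59.2],[-34.6,-33.2,0],255],
], force=60)

```text
clock: 1.1
tcp_pos: [0.4186, 0.0586, 0.2312]
orientation: [0.0, 0.684, 0.73, 0.0]
wrist_force: [0.8, 0.5, -0.3]
finger_gap: -0.0002
grip_force: 0.0
```

```bash
cat >> h.py <<'E'
O=np.array([.5008,-.1067,0]);H=np.radians(94)
F=np.array([[np.cos(H),-np.sin(H),0],[np.sin(H),np.cos(H),0],[0,0,1]])  # columns: fixture axes
def fix(p): return F.T@(np.asarray(p)-O)
def goto(*f):
    s=env.get_state();T=rot(s['orientation']);p=s['tcp_pos']
    D=R.from_matrix(np.c_[F[:,0],-F[:,1],-F[:,2]])
    print('clock',round(s['clock'],2),'fix mm',(fix(p)*1e3).round(1),'q',s['joint_pos'].round(2),'F',F.T@s['wrist_force'],'turn',np.degrees((T.inv()*D).as_rotvec()).round(2),'gap',s['finger_gap'])
    for x in f: print(x,'shift cm',(T.inv().apply(O+F@(np.array(x)/1e3)-p)*100).round(2))
E
python3 -c "
from h import *
goto((-85,0,230),(-85,0,100),(-85,0,17))"
```

```text
clock 1.1 fix mm [170.7  70.4 231.2] q [-0.05  0.02 -0.31  1.24  0.    1.45] F [ 0.48086675 -0.79625092 -0.29953911] turn [ 0.01 -0.01 -0.3 ] gap -0.0001616996815361428
(-85, 0, 230) shift cm [-25.53   7.18   0.12]
(-85, 0, 100) shift cm [-25.53   7.17  13.12]
(-85, 0, 17) shift cm [-25.53   7.17  21.42]
```

Request:
carry_out([
  [[0,0,0],[-5.5,1.6,0],255],
  [[0,0,0],[-11,3.2,0],255],
  [[0,0,0],[-16.5,4.7,0],255],
  [[0,0,0],[-21,6,0],255],
  [[0,0,0],[-25.5,7.2,3],255],
  [[0,0,0],[-25.5,7.2,8],255],
  [[0,0,0],[-25.5,7.2,13],255],
  [[0,0,0],[-25.5,7.2,17],255],
])

```text
clock: 2.1
tcp_pos: [0.5067, -0.1886, 0.0588]
orientation: [-0.001, 0.683, 0.731, -0.0]
wrist_force: [-0.5, -0.0, 0.0]
finger_gap: -0.0
grip_force: 0.0
```

```bash
python3 - <<'E'
from h import *
goto((-85,0,17),(-75,0,17),(-31,0,17))
p,d=env.read_camera('side');cv2.imwrite('pics/s1.png',cv2.resize(p[180:420,200:460],None,fx=2.2,fy=2.2)[:,:,::-1])
E
```

```text
clock 2.1 fix mm [-82.1  -0.1  58.8] q [-0.5   0.36 -0.33  0.88  0.    1.  ] F [-0.00279634  0.49739631  0.01566036] turn [-0.11 -0.08 -0.09] gap -1.4451839640699086e-06
(-85, 0, 17) shift cm [-0.29 -0.01  4.18]
(-75, 0, 17) shift cm [ 0.71 -0.01  4.18]
(-31, 0, 17) shift cm [ 5.11 -0.01  4.18]
```

View pics/s1.png

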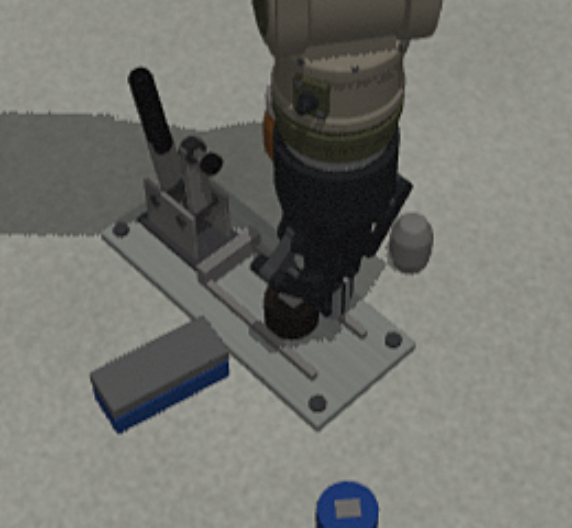

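The crop shows the fingers at about (345,300), behind the puck at (290,310) and in line with the channel, with nothing touching. Next I descend and push.

Request:
carry_out([
  [[0,0,0],[-0.3,0,1.5],255],
  [[0,0,0],[-0.3,0,3],255],
  [[0,0,0],[-0.3,0,4.1],255],
  [[0,0,0],[-0.3,0,4.1],255],
  [[0,0,0],[0.3,0,4.1],255],
  [[0,0,0],[0.8,0,4.1],255],
  [[0,0,0],[1.2,0,4.1],255],
  [[0,0,0],[1.5,0,4.1],255],
])

```text
clock: 3.15
tcp_pos: [0.5071, -0.1738, 0.0207]
orientation: [0.0, 0.682, 0.731, 0.0]
wrist_force: [-0.1, -0.2, 0.7]
finger_gap: -0.0003
grip_force: 0.3
```

```bash
python3 -c "
from h import *
goto((-40,0,18),(-31,0,18))"
```

```text
clock 3.15 fix mm [-67.4  -1.6  20.7] q [-0.48  0.4  -0.39  0.79 -0.    1.02] F [-0.17198344  0.11731613  0.72873006] turn [ 0.04  0.03 -0.04] gap -0.00025676945893819377
(-40, 0, 18) shift cm [ 2.74 -0.16  0.26]
(-31, 0, 18) shift cm [ 3.64 -0.16  0.26]
```

Request:
carry_out([
  [[0,0,0],[0.4,-0.1,0.2],255],
  [[0,0,0],[0.7,-0.1,0.2],255],
  [[0,0,0],[1.1,-0.1,0.2],255],
  [[0,0,0],[1.4,-0.1,0.2],255],
  [[0,0,0],[1.8,-0.1,0.2],255],
  [[0,0,0],[2.1,-0.1,0.2],255],
  [[0,0,0],[2.5,-0.1,0.2],255],
  [[0,0,0],[2.8,-0.1,0.2],255],
])

```text
clock: 4.15
tcp_pos: [0.5039, -0.1458, 0.0183]
orientation: [-0.0, 0.682, 0.731, 0.0]
wrist_force: [0.7, -0.8, -0.4]
finger_gap: -0.0001
grip_force: 0.1
```

```bash
python3 - <<'E'
from h import *
goto((-31,0,18))
p,d=env.read_camera('side');cv2.imwrite('pics/s2.png',cv2.resize(p[210:390,230:400],None,fx=3.2,fy=3.2)[:,:,::-1])
E
```

```text
clock 4.15 fix mm [-39.3  -0.4  18.3] q [-0.43  0.38 -0.42  0.77  0.    1.07] F [-0.86221358 -0.63730515 -0.38096654] turn [ 0.   -0.   -0.05] gap -5.42139756468013e-05
(-31, 0, 18) shift cm [ 0.83 -0.04  0.03]
```

View pics/s2.png

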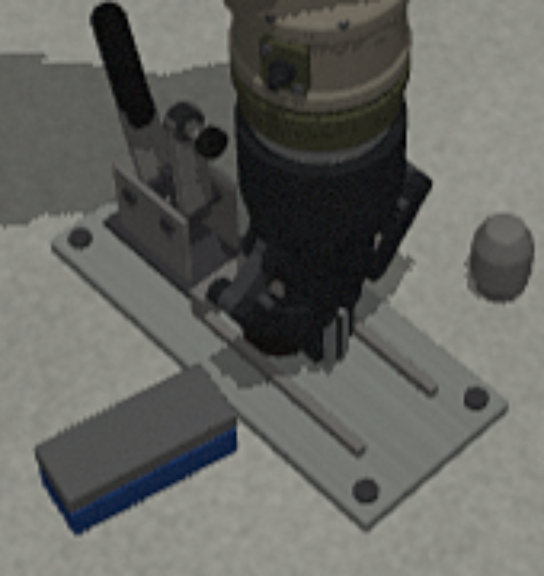

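The puck, at about (275,330), has moved along the channel with the fingers behind it at (335,335). I keep pushing gently until the force rises at the stop.

Request:
carry_out([
  [[0,0,0],[0.3,0,0],255],
  [[0,0,0],[0.5,0,0],255],
  [[0,0,0],[0.6,0,0],255],
  [[0,0,0],[0.7,0,0],255],
  [[0,0,0],[0.8,0,0],255],
  [[0,0,0],[0.9,0,0],255],
  [[0,0,0],[0.9,0,0],255],
  [[0,0,0],[0.9,0,0],255],
])

```text
clock: 5.2
tcp_pos: [0.5039, -0.1383, 0.0187]
orientation: [0.001, 0.683, 0.731, -0.0]
wrist_force: [0.6, -5.7, 1.0]
finger_gap: 0.0001
grip_force: 2.6
```

```bash
python3 -c "
from h import *
goto((-31,0,18))"
```

```text
clock 5.2 fix mm [-31.7  -0.9  18.7] q [-0.42  0.38 -0.43  0.77 -0.    1.08] F [-5.74686936 -0.1767915   0.95325081] turn [ 0.06  0.12 -0.1 ] gap 5.735349793310489e-05
(-31, 0, 18) shift cm [ 0.07 -0.09  0.06]
```

Request:
carry_out([
  [[0,0,0],[0.1,0,0],255],
  [[0,0,0],[0.2,0,0],255],
  [[0,0,0],[0.2,0,0],255],
  [[0,0,0],[0.2,0,0],255],
  [[0,0,0],[0.2,0,0],255],
  [[0,0,0],[0.2,0,0],255],
  [[0,0,0],[0.2,0,0],255],
  [[0,0,0],[0.2,0,0],255],
])

```text
clock: 6.2
tcp_pos: [0.5047, -0.1381, 0.0191]
orientation: [0.003, 0.683, 0.73, -0.001]
wrist_force: [1.5, -9.4, -0.6]
finger_gap: -0.0001
grip_force: 4.9
```

```bash
python3 -c "
from h import *
goto((-31,0,18))"
```

```text
clock 6.2 fix mm [-31.6  -1.7  19.1] q [-0.42  0.38 -0.43  0.76 -0.    1.09] F [-9.4420931  -0.87222052 -0.55120965] turn [ 0.12  0.32 -0.16] gap -5.336151277722027e-05
(-31, 0, 18) shift cm [ 0.06 -0.17  0.11]
```

Request:
carry_out([
  [[0,0,0],[-1.5,0,0],255],
  [[0,0,0],[-3.5,0,-1],255],
  [[0,0,0],[-4,0,-5],255],
  [[0,0,0],[-4,0,-10],255],
  [[0,0,0],[-4,0,-15],255],
  [[0,0,0],[-7,0,-19],255],
  [[0,0,0],[-11,0,-19],255],
  [[0,0,0],[-11,0,-19],255],
])

```text
clock: 7.2
tcp_pos: [0.511, -0.2481, 0.2093]
orientation: [0.001, 0.684, 0.73, 0.0]
wrist_force: [-0.7, 0.0, -0.2]
finger_gap: -0.0001
grip_force: 0.0
```

```bash
python3 - <<'E'
from h import *
goto((86,0,190),(86,0,136))
p,d=env.read_camera('side');cv2.imwrite('pics/s3.png',cv2.resize(p[210:390,230:400],None,fx=3.2,fy=3.2)[:,:,::-1])
p,d=env.read_camera('top');cv2.imwrite('pics/t3.png',cv2.resize(p[240:330,260:430],None,fx=4,fy=4)[:,:,::-1])
E
```

```text
clock 7.2 fix mm [-141.7   -0.3  209.3] q [-0.59  0.3  -0.02  1.24  0.    0.91] F [ 0.0666273   0.70471125 -0.15776099] turn [ 0.1   0.06 -0.26] gap -0.00014579248063189442
(86, 0, 190) shift cm [22.78 -0.13  1.9 ]
(86, 0, 136) shift cm [22.78 -0.14  7.3 ]
```

View pics/s3.png

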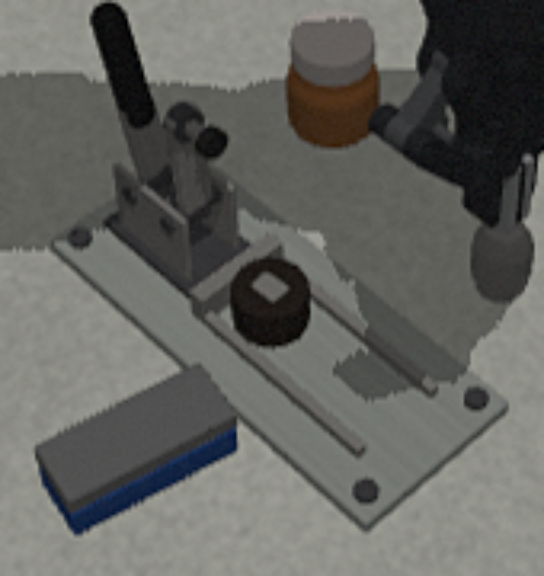

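View pics/t3.png

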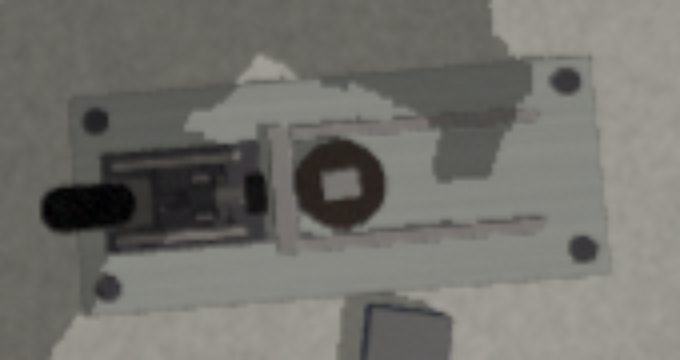

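The puck is at (340,183) in the top crop, next to the stop at (285,185). The handle is still open, at (90,207). I check the seating numerically.

```bash
python3 - <<'E'
from h import *
p,d=env.read_camera('top');g=cv2.cvtColor(p,cv2.COLOR_RGB2GRAY)
z=cloud('top',d)[...,2]
for nm,a in(('now',(z,g)),):
    w=np.zeros_like(g,bool);w[265:305,331:370]=1
    q=(z>.031)&(z<.042)&w
    n,l,st,ce=cv2.connectedComponentsWithStats(q.astype(np.uint8));i=1+st[1:,4].argmax();print(st[i])
    print((fix(plane('top',[ce[i]],.035)[0])*1e3).round(1))
q=(g<75)&w;n,l,st,ce=cv2.connectedComponentsWithStats(q.astype(np.uint8));i=1+st[1:,4].argmax();c=max(cv2.findContours((l==i).astype(np.uint8),0,1)[0],key=len);c=cv2.minEnclosingCircle(c);print(c,(fix(plane('top',[c[0]],.035)[0])*1e3).round(1))
# stop face edge: brightness profile along fixture x at y=+-24, z=.03
for y in(-24,24):
    X=np.arange(10,36);c=env.get_calibration('top');W=np.array([O+F@[x/1e3,y/1e3,.03] for x in X])
    b=rot(c['orientation']).inv().apply(W-c['origin']);u=c['cx']+c['fx']*b[:,0]/-b[:,2];v=c['cy']-c['fy']*b[:,1]/-b[:,2]
    print(y,cv2.remap(z.astype(np.float32),u.astype(np.float32)[None],v.astype(np.float32)[None],1).ravel().round(3))
E
```

```text
[334 275  22  23 391]
[-0.1  0.1 35. ]
((344.24468994140625, 285.45745849609375), 11.675347328186035) [ 0.7 -0.7 35. ]
-24 [0.02  0.019 0.018 0.016 0.018 0.019 0.019 0.019 0.02  0.023 0.029 0.029
 0.029 0.03  0.032 0.031 0.03  0.029 0.029 0.03  0.02  0.01  0.01  0.01
 0.01  0.009]
24 [0.02  0.019 0.018 0.02  0.021 0.018 0.017 0.017 0.018 0.019 0.025 0.031
 0.031 0.031 0.031 0.03  0.03  0.03  0.03  0.029 0.026 0.015 0.011 0.011
 0.011 0.01 ]
```

The puck is seated: centre x = 0 mm, stop face at 20 mm. Next I move over the clamp and go down between the arm and the grip.

Request:
carry_out([
  [[0,0,0],[5,-0.1,0],255],
  [[0,0,0],[10,-0.1,0],255],
  [[0,0,0],[15,-0.1,0],255],
  [[0,0,0],[20,-0.1,0],255],
  [[0,0,0],[22.3,-0.1,0],255],
  [[0,0,0],[22.3,-0.1,3],255],
  [[0,0,0],[22.3,-0.1,5.5],255],
  [[0,0,0],[22.3,-0.1,7.3],255],
])

```text
clock: 8.35
tcp_pos: [0.4929, -0.0211, 0.134]
orientation: [-0.001, 0.682, 0.732, -0.0]
wrist_force: [-0.1, 0.3, 0.2]
finger_gap: 0.0002
grip_force: 0.0
```

```bash
python3 - <<'E'
from h import *
goto((87,0,134),(109,0,128),(128,0,116),(143,0,100),(151,0,87),(157,0,72))
p,d=env.read_camera('side');cv2.imwrite('pics/s4.png',cv2.resize(p[160:340,200:370],None,fx=3.2,fy=3.2)[:,:,::-1])
E
```

```text
clock 8.35 fix mm [ 85.9   1.9 134. ] q [-0.21  0.21 -0.33  1.03  0.    1.29] F [0.25553201 0.06431776 0.17188786] turn [-0.12 -0.06  0.05] gap 0.00019416283007301168
(87, 0, 134) shift cm [ 0.11  0.19 -0.  ]
(109, 0, 128) shift cm [2.31 0.19 0.6 ]
(128, 0, 116) shift cm [4.2 0.2 1.8]
(143, 0, 100) shift cm [5.7 0.2 3.4]
(151, 0, 87) shift cm [6.5 0.2 4.7]
(157, 0, 72) shift cm [7.1  0.21 6.2 ]
```

View pics/s4.png

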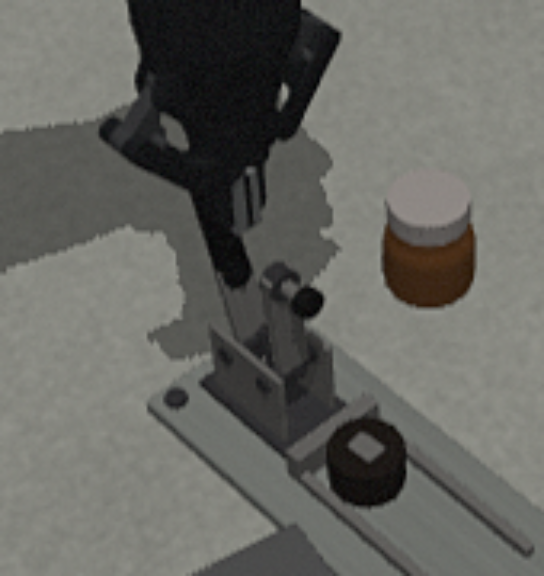

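The fingertips at (247,200) are on the arm side of the grip at (225,240), clear of the clamp arm. I begin the push.

Request:
carry_out([
  [[0,0,0],[0.4,0.1,0],255],
  [[0,0,0],[0.9,0.2,0.2],255],
  [[0,0,0],[1.4,0.2,0.4],255],
  [[0,0,0],[1.9,0.2,0.6],255],
  [[0,0,0],[2.5,0.2,0.8],255],
  [[0,0,0],[3,0.2,1.1],255],
  [[0,0,0],[3.6,0.2,1.5],255],
  [[0,0,0],[4.2,0.2,2],255],
])

```text
clock: 9.4
tcp_pos: [0.4948, 0.0191, 0.117]
orientation: [0.002, 0.683, 0.731, 0.001]
wrist_force: [-2.8, -3.8, 12.1]
finger_gap: -0.0002
grip_force: 5.5
```

```bash
python3 - <<'E'
from h import *
goto((128,0,116),(143,0,100),(151,0,87),(157,0,72))
p,d=env.read_camera('side');cv2.imwrite('pics/s5.png',cv2.resize(p[160:340,200:370],None,fx=3.2,fy=3.2)[:,:,::-1])
E
```

```text
clock 9.4 fix mm [125.9  -2.8 117. ] q [-0.12  0.22 -0.36  0.98 -0.    1.38] F [-3.61956769  3.02050509 12.06790383] turn [ 0.2   0.11 -0.08] gap -0.00023746497492866444
(128, 0, 116) shift cm [ 0.21 -0.28  0.1 ]
(143, 0, 100) shift cm [ 1.71 -0.29  1.7 ]
(151, 0, 87) shift cm [ 2.51 -0.3   3.  ]
(157, 0, 72) shift cm [ 3.11 -0.3   4.5 ]
```

View pics/s5.png

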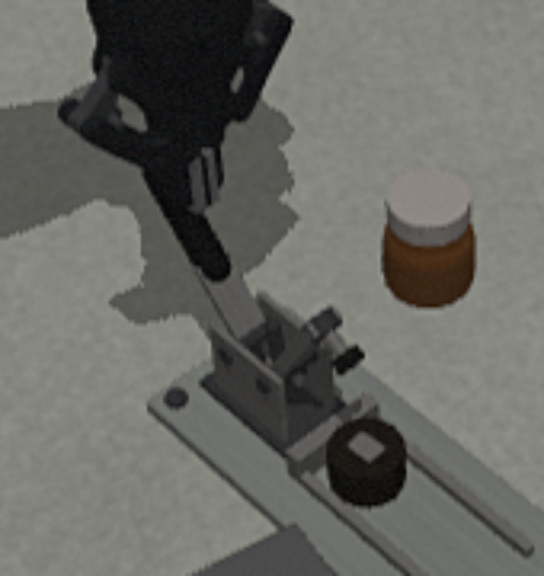

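The handle is partly over and the arm is coming down over the puck, with about 12 N of contact. I continue past the dead point and correct a 3 mm sideways drift.

Request:
carry_out([
  [[0,0,0],[0.5,-0.1,0.4],255],
  [[0,0,0],[1,-0.2,0.9],255],
  [[0,0,0],[1.4,-0.2,1.4],255],
  [[0,0,0],[1.8,-0.2,1.9],255],
  [[0,0,0],[2.1,-0.2,2.4],255],
  [[0,0,0],[2.4,-0.2,2.9],255],
  [[0,0,0],[2.7,-0.2,3.5],255],
  [[0,0,0],[2.9,-0.2,4.1],255],
])

```text
clock: 10.45
tcp_pos: [0.4886, 0.0487, 0.0733]
orientation: [-0.001, 0.682, 0.731, -0.0]
wrist_force: [0.7, 0.3, -0.5]
finger_gap: 0.0001
grip_force: 0.0
```

```bash
python3 -c "
from h import *
goto((157,0,72))"
```

```text
clock 10.45 fix mm [155.9   1.3  73.3] q [-0.06  0.26 -0.43  0.88  0.    1.44] F [ 0.22101335 -0.74872398 -0.4698899 ] turn [-0.1  -0.03 -0.05] gap 9.821929152202576e-05
(157, 0, 72) shift cm [0.11 0.13 0.13]
```

Contact has gone, so the handle has snapped over. I retreat upward and then away.

Request:
carry_out([
  [[0,0,0],[0,0,-3],255],
  [[0,0,0],[0,0,-8],255],
  [[0,0,0],[0,0,-13],255],
  [[0,0,0],[4,1,-15],255],
  [[0,0,0],[9,2,-15],255],
  [[0,0,0],[14,3,-15],255],
  [[0,0,0],[18,3,-15],255],
  [[0,0,0],[18,3,-15],255],
])

```text
clock: 11.45
tcp_pos: [0.5062, 0.2323, 0.2233]
orientation: [-0.001, 0.681, 0.732, -0.0]
wrist_force: [0.4, 0.2, 0.7]
finger_gap: -0.0002
grip_force: 0.0
```

```bash
python3 - <<'E'
from h import *
goto()
p,d=env.read_camera('side');a=cv2.resize(p[190:370,200:400],None,fx=3,fy=3)[:,:,::-1]
cv2.imwrite('pics/s6.png',a)
p,d=env.read_camera('top');z=cloud('top',d)
w=np.zeros((480,640),bool);w[265:310,250:300]=1;q=w&(z[...,2]>.045)&(z[...,2]<.12)
B=(z[q]-O)@F;r=np.polyfit(B[:,0],B[:,2],1);print('grip elev deg',np.degrees(np.arctan(r[0])),B.min(0),B.max(0))
E
```

```text
clock 11.45 fix mm [337.8 -29.1 223.3] q [ 0.29  0.28 -0.02  1.27  0.    1.78] F [ 0.21815218 -0.46116543  0.67005576] turn [-0.09 -0.01  0.18] gap -0.000163191278269272
grip elev deg 10.895869213667513 [ 0.07829369 -0.01925117  0.04886478] [0.16405458 0.01936809 0.07422105]
```

View pics/s6.png

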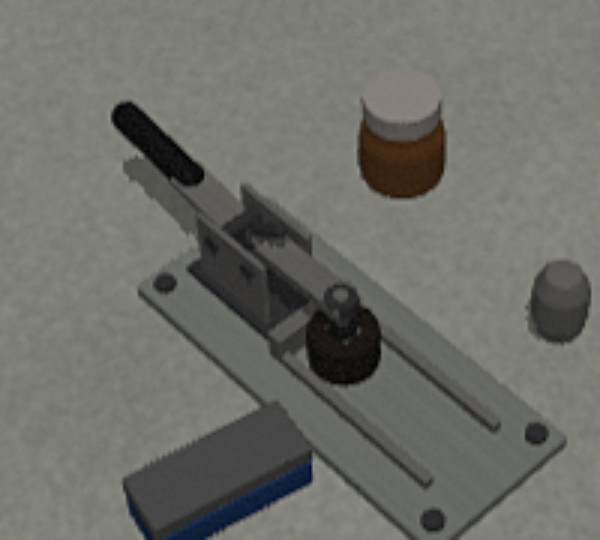

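The handle is down, with the grip at (155,145) and about 10° above level, which is locked. The foot is on the puck at (343,330), the bystanders are unmoved and the robot is clear.

```bash
python3 -c "
from workcell import env
print(env.hand_in())"
```

```text
the job is handed in; nothing more can be done
None
```

The puck is seated against the end stop, the clamp handle is locked down with the rubber foot on the puck, and the arm is clear of everything; I handed the job in at about 11.5 s on the robot clock, and no verdict came back.

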